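# Tip out the sugar balls and set the tweezers to the mark

## Robot

A 6-joint arm with a two-finger parallel gripper is mounted at the origin on the work surface. World frame = base frame: x ahead of the robot, y to its left, z up, the work surface at z = 0. Lengths are in m, angles in rad, forces in N, time in s.
With the tool pointing down it reaches from about 0.325 to 0.775 m from the base axis. Payload 5.5 kg.
Tool frame: the origin (TCP) lies on the mounting face of the last link; the fingertips stand 173 mm ahead of it and the grasp point (between the pads) lies 155 mm ahead of it (ctrl.finger_overhang is the distance from the TCP to the fingertips, in m); x points along the fingers, y is the direction in which the jaws open and shut, and the axes are right-handed (so a half turn about x gives the same grasp; the last joint's range is limited). The gripper opens to 85 mm and grips with 20 to 120 N. Pads are 22 mm wide; open, the fingers measure 114 mm over their backs; the gripper's body (76 mm by 85 mm) begins 54 mm behind the grasp point. The pads swing forward as they close: fully open they stand 13 mm farther back than shut.
Start: joints at [1.052, 0.091, 1.231, -0, 1.82, -0.057], TCP at [0.267, 0.537, 0.405] pointing down, gripper open.
Joint ranges: [-2.87, 2.87], [-0.86, 2.18], [0.17, 2.46], [-1.51, 4.65], [0.06, 2.69], [-2.65, 2.65]. Speed limits (rad/s): [2.57, 2.57, 3.01, 3.14, 3.14, 3.14].

## Interface

Orientations are given as a rotation vector (axis times angle).
In Python, from plant import ctrl gives the robot as it stands. The module is installed in compiled form; this text tells all that it offers.
- The arm moves only by the tool step_arm, never from a script. Its argument "moves" is a list of rows, each an object with "delta_pos": the shift along the world's x, y, z in m, a list of three; "turn": the turn about the world's z in degrees. A call has exactly 5 rows; each row is the pose to reach, as a shift and turn from the pose commanded when the call began; what a row does not reach only later rows make up. A row lasts 1/8 s, in which the tool goes at most 62.5 mm and 10.7 degrees, less where a joint would pass 70% of its speed; a pose out of reach is approached as far as the arm can. A call with a gripper value outside its range is refused whole. "claw" is the opening in per cent of the stroke, from 0 (shut) to 100 (fully open), set as the call begins (left out, the last holds). The fingers move at their own pace and stop on an object; the grip force is fixed at half the most. Time passes only in rows, so rows that repeat a pose let the fingers close, or fill a call up. It gives the time, the measured TCP pose, the force and the opening at its end, in the units of the state.
- ctrl.get_state(): the state, without advancing time (a new reading comes with each control period).
- ctrl.snapshot(name): name is "scene" or "top" or "wrist"; returns a dict with "frame" (420x560x3 uint8, red, green, blue), "fx", "fy", "cx", "cy" (pixels), "view" (4x4, takes a point from world to camera coordinates); the wrist camera has in their place "mount" (4x4, takes a point from camera to tool coordinates, whose origin is the TCP and whose axes are the tool frame's). Camera axes: x right, y down, z forward; pixel columns grow to the right and rows downward; lengths in m; the calibration is good to about 2 mm. The wrist camera is an equidistant fisheye: a pixel r from the principal point sees the ray r / f radians off the axis. A picture is of the moment at which its call begins: read the wrist's pose just before it. There is no depth.
- ctrl.job_done(): hands the job in, once; it reports no verdict.
Trained networks look in the newest picture that a camera, given by its name, has taken for a name from the list of things; names that differ only in an ending like _2 or _b are one class to them, and where a whole thing is asked for, a point or a joint stands for the part that bears it (a point fixed in the world has none). Each returns a list of dicts, best first, with "score" (0 to 1); they miss things now and then, are a little off and sometimes report something else, mostly with a low value. They report only what shows in the picture. A call takes as long as a camera call. They do not tell look-alikes from the thing itself.
- ctrl.spot_in(camera, query): "bbox" ([left, top, width, height] in pixels, round what is visible of it).
The state is a dict: "time": time; "joints": joint angles; "joint_vel": joint speeds; "joint_torque": joint torques, N m; "ee_pos": TCP position; "eef_rot": TCP orientation; "contact_force": force on the tool from outside, world axes, zero at the start; "moment": the same for the moment, N m; "opening": finger opening in m.
Only numpy, scipy, OpenCV 4.12 (cv2) and the standard library are available. Lean on these libraries where they do the work, as an engineer would, in place of code of your own. Each camera call takes 0.05 s, during which the arm holds its last target. There are 200 camera calls.

## Task

Tip the three sugar balls out of the open blue shaker into the white spoon rest and stand the empty shaker upright on the counter again. Then pick up the sprung tweezers by their black grips, squeeze them until the red pointer is in the green mark (tips 26 mm apart, just wide enough to go over a ball) and hold that gap steady with the tips over the spoon rest, about 10 cm above the counter; finish while still holding them there. Leave the hourglass, the pink baking cups and the yellow shaker cap where they are.

Things in the scene. Friction and masses are not known exactly. Their poses are not given: they have to be found in the camera images.
- shaker_center (a point): Open sprinkle shaker: straight round blue plastic cup, 58 mm outside diameter, 80 mm tall, wall 3 mm, floor 5 mm, about 70 g; a grip of 25 N is fine. Point on its axis half-way up, 40 mm above its underside; z runs up the axis to the open mouth. Stands left or right of the spoon rest, the balls loose inside.
- ball0_center (a point): Yellow sugar ball, 22 mm diameter, 10 g; point at its centre. At the start on the floor of the shaker; it rolls out once the shaker leans past level (some 105 degrees from upright).
- ball1_center (a point): Second ball, same as the first.
- ball2_center (a point): Third ball, same as the first.
- spoon_rest: White ceramic spoon rest, fixed: round shallow dish 160 mm across at the rim, 28 mm high, inner floor 6 mm above the counter and 118 mm across, sides sloping outward, with a short low tongue (to 108 mm from the centre) towards its own +x. Origin: centre of its underside, on the counter.
- tweezers_grip (a point): Steel sprung tweezers, 200 mm long, 90 g, lying on the counter, on the opposite side of the spoon rest to the shaker. x: from black bow end to the tips; z up; y: from fixed to moving (sprung) blade. Each blade has a black outside grip 50 mm long (x), 24 mm high. Point: midway between the grips at the mark, 12 mm above the underside, 95 mm ahead of the hinge in the bow, 90 mm behind the tips.
- moving_grip (a point): Outer face of the moving blade's grip, at its middle. Outer face of the fixed blade's grip: y = -20 mm from tweezers_grip; this one: about y = +31 mm relaxed, +20 mm at the mark. So the grips measure 51 mm over the outside relaxed and 40 mm at the mark, where their faces are parallel; 1 mm of squeeze there closes the tips by 1.95 mm. Spring: about 3 N at first, 9 N at the mark; no stop there.
- mark (a point): Green mark, 6 mm wide along y, on a thin white strip (seen only) that is fixed to the fixed blade and crosses over the moving blade, 50 mm ahead of tweezers_grip. The red pointer on top of the moving blade lies under it when the gap is right.
- tip_fixed (a point): Inner side of the tip of the fixed blade, 12 mm above the underside of the tweezers (90 mm ahead of the grip point, y = -13 mm).
- tip_moving (a point): Inner side of the tip of the moving blade, same height. The tip gap is its distance from tip_fixed: about 48 mm relaxed, 26 mm at the mark; the pointer is in the green from 22 to 30 mm.
- blade (a joint): Angle of the moving blade (rad): 0 relaxed, grows as it is squeezed, 0.12 at the mark (tips 26 mm apart), stops at 0.24.
- hourglass: Bystander: hourglass timer of glass and wood, 60 mm diameter, 100 mm tall, beyond the spoon rest. Origin at the centre of its underside.
- baking_cups: Bystander: stack of three pink baking cups, 68 mm diameter, 58 mm tall, beyond the work, on the robot's left. Origin at the centre of its underside.
- shaker_cap: Bystander: yellow round cap of the shaker, 60 mm diameter, 18 mm high, lying beyond the work, on the robot's right. Origin at the centre of its underside.
There are look-alikes about, which are no part of the job. Of the things that look like the part that bears tweezers_grip, take the one that is farthest to the robot's right at the start.

How it is judged:
By the outcome, as a careful person would: the job done as asked, in the order asked, and still so for the second after the job is handed in, while the arm keeps its last pose, push and grip.
It also fails if it takes over 72 s, if anything falls off the work surface, if the arm or the gripper's body presses on something with over 40 N, if the wrist force passes 120 N, or if a joint passes its speed limit or range.

## Working session

There is one attempt and no reset: what is moved stays moved. The work goes in short steps, Python scripts to look and compute and a tool call to move; the robot and the scene stay as the last step left them, time stands still between calls to the robot, and variables do not carry over. Pictures are saved under pics/ and viewed, about 8 in all and at most 12, crops included, and the job is handed in when it is done.

Besides the shell and the picture viewer there is one more tool, called as name(argument=value, ...) on one line, values as JSON. step_arm: Moves the arm, as the interface text tells. Its arguments: {"type":"object","properties":{"moves":{"type":"array"},"claw":{"type":"number"}},"required":["moves"]}

```bash
mkdir -p pics
cat > h.py <<'E'
from plant import ctrl
import numpy as np, cv2
from scipy.spatial.transform import Rotation as R
def snap(n,save=None):
    s=ctrl.get_state() if n=='wrist' else None
    d=ctrl.snapshot(n)
    if n=='wrist':
        T=np.eye(4);T[:3,:3]=R.from_rotvec(s['eef_rot']).as_matrix();T[:3,3]=s['ee_pos']
        d['view']=np.linalg.inv(T@d['mount']); d['fish']=1
    if save: cv2.imwrite('pics/'+save,d['frame'][:,:,::-1])
    return d
def ray(d,u,v):
    V=d['view'];x=(u-d['cx'])/d['fx'];y=(v-d['cy'])/d['fy']
    if 'fish' in d:
        r=np.hypot(x,y)+1e-12;c=np.array([x/r*np.sin(r),y/r*np.sin(r),np.cos(r)])
    else: c=np.array([x,y,1.])
    Rm=V[:3,:3];return -Rm.T@V[:3,3],Rm.T@c
def onz(d,u,v,z):
    o,r=ray(d,u,v);return o+r*(z-o[2])/r[2]
def proj(d,p):
    c=d['view'][:3,:3]@np.asarray(p)+d['view'][:3,3]
    if 'fish' in d:
        r=np.hypot(c[0],c[1])+1e-12;t=np.arctan2(r,c[2]);return d['cx']+d['fx']*t*c[0]/r,d['cy']+d['fy']*t*c[1]/r
    return d['cx']+d['fx']*c[0]/c[2],d['cy']+d['fy']*c[1]/c[2]
E
python3 - <<'E'
from h import *
np.set_printoptions(precision=4,suppress=True)
ds={n:snap(n,n+'0.png') for n in('top','scene')}
cv2.imwrite('pics/a.png',np.vstack([ds['top']['frame'],ds['scene']['frame']])[:,:,::-1])
for n,d in ds.items():
    print(n,d['fx'],ray(d,280,210))
    for q in ['shaker_center','spoon_rest','tweezers_grip','moving_grip','mark','tip_fixed','tip_moving','ball0_center','hourglass','baking_cups','shaker_cap']:
        for r in ctrl.spot_in(n,q)[:4]:
            b=r['bbox'];c=(b[0]+b[2]/2,b[1]+b[3]/2);print(q,np.round(b),round(r['score'],2),onz(d,*c,0.02)[:2])
print(ctrl.get_state())
E
```

```text
top 543.8596740460792 (array([0.317 , 0.004 , 1.2196]), array([ 0.182 ,  0.0218, -0.9831]))
shaker_center [164. 215.  31.  28.] 0.89 [0.4939 0.2548]
shaker_center [403. 193.  23.  76.] 0.44 [ 0.4929 -0.2681]
spoon_rest [273. 156.  73.  77.] 0.81 [ 0.5765 -0.035 ]
tweezers_grip [305. 254.  59.  76.] 0.92 [ 0.3588 -0.0904]
tweezers_grip [398. 204.  47.  78.] 0.87 [ 0.4684 -0.2823]
tweezers_grip [158. 295.  87.  52.] 0.57 [0.2937 0.198 ]
moving_grip [404. 194.  19.  77.] 0.72 [ 0.4905 -0.266 ]
moving_grip [192. 330.  15.  11.] 0.67 [0.2628 0.2017]
moving_grip [333. 284.  21.  32.] 0.56 [ 0.3417 -0.1106]
mark [402. 193.  45.  94.] 0.79 [ 0.4737 -0.2899]
mark [307. 256.  52.  72.] 0.7 [ 0.3592 -0.0866]
mark [176. 296.  66.  50.] 0.67 [0.2935 0.1832]
tip_fixed [170. 294.  79.  53.] 0.97 [0.2942 0.1814]
tip_fixed [301. 255.  61.  73.] 0.94 [ 0.3598 -0.0839]
tip_fixed [396. 197.  50.  86.] 0.89 [ 0.4737 -0.2818]
tip_moving [322. 261.  42.  71.] 0.64 [ 0.3485 -0.1071]
tip_moving [178. 312.  57.  35.] 0.63 [0.2759 0.1857]
tip_moving [407. 199.  16.  59.] 0.6 [ 0.4989 -0.2699]
tip_moving [296. 
[... 1391 characters left out ...]
0.2418]
ball0_center [155. 237.  37.  47.] 0.48 [ 0.7874 -0.0451]
hourglass [154. 234.  37.  47.] 0.59 [ 0.7871 -0.0527]
baking_cups [238. 329.  39.  37.] 0.97 [0.7328 0.22  ]
shaker_cap [137. 185.  29.  23.] 0.61 [ 0.757  -0.2407]
{'time': 1.2, 'joints': array([ 1.0523,  0.0911,  1.2307,  0.    ,  1.8198, -0.0567]), 'joint_vel': array([ 0.0001, -0.0026, -0.0024,  0.0007, -0.0006, -0.0003]), 'joint_torque': array([  0.0006, -45.8466, -41.8091,   0.0001,   0.0009,   0.0001]), 'ee_pos': array([0.2673, 0.5372, 0.4047]), 'eef_rot': array([ 0.3621,  1.5403, -0.3621]), 'contact_force': array([-0.4738, -1.4729, -0.568 ]), 'moment': array([-0.0126,  0.0621,  0.0287]), 'opening': 0.08523851009474266}
```

View pics/top0.png

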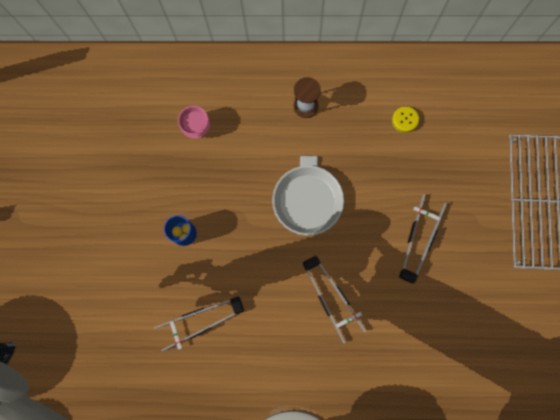

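View pics/scene0.png

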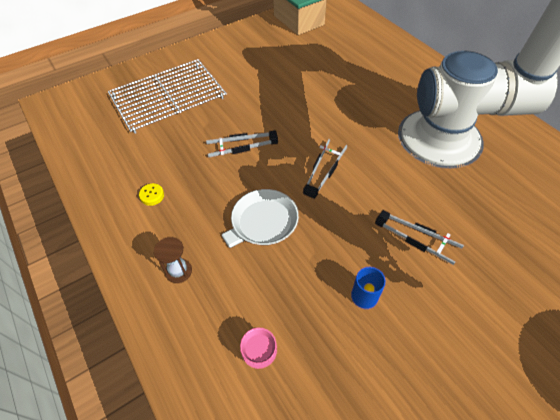

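Run:
```python
from h import *
from scipy.optimize import least_squares
np.set_printoptions(precision=4,suppress=True)
s=ctrl.get_state();print(R.from_rotvec(s['eef_rot']).as_matrix())
ms={}
D={n:snap(n) for n in('top','scene')}
def fit(maskf,model,x0,zs):
    H={}
    for n,d in D.items():
        m=maskf(cv2.cvtColor(d['frame'],cv2.COLOR_RGB2HSV)).astype(np.uint8)
        k,l,st,c=cv2.connectedComponentsWithStats(m)
        best=min(range(1,k),key=lambda i:np.hypot(*(c[i]-proj(d,[*x0[:2],zs[-1][0]/2])))+ (1e3 if st[i,4]<100 else 0))
        H[n]=st[best];print(n,st[best])
    def f(p):
        o=[]
        for n,d in D.items():
            q=np.array([proj(d,[p[0]+r*np.cos(a),p[1]+r*np.sin(a),z]) for z,r in zs for a in np.linspace(0,6.28,60)])
            b=H[n];o+=[q[:,0].min()-b[0],q[:,1].min()-b[1],q[:,0].max()-b[0]-b[2]+1,q[:,1].max()-b[1]-b[3]+1]
        return o
    r=least_squares(f,x0);print(r.x,r.fun)
fit(lambda h:(abs(h[...,0].astype(int)-115)<15)&(h[...,1]>150)&(h[...,2]>40),0,[.475,.245],[(0,.029),(.08,.029)])
fit(lambda h:(h[...,1]<40)&(h[...,2]>90),0,[.567,-.035],[(.028,.08),(.02,.07)])
```

```text
[[-0.      0.4455  0.8953]
 [-0.      0.8953 -0.4455]
 [-1.     -0.0001 -0.    ]]
top [165 216  31  29 419]
scene [352 267  33  41 927]
[0.4854 0.2482] [-1.8181 -0.4069  1.8053  2.9583 -2.4194 -0.6408  0.3318  2.0882]
top [ 273  156   71   79 3899]
scene [ 222  189   76   59 3188]
[ 0.5715 -0.0322] [-0.5961  4.759   0.9481 -3.3261  3.0259  1.8181 -3.8775 -0.0306]
```

step_arm(moves=[{"delta_pos": [0.043,-0.058,0],"turn": -5},{"delta_pos": [0.086,-0.116,0],"turn": -10},{"delta_pos": [0.13,-0.174,0],"turn": -15},{"delta_pos": [0.173,-0.232,0],"turn": -18.5},{"delta_pos": [0.217,-0.29,0],"turn": -18.5}], claw=100)

```text
time: 1.92
ee_pos: [0.4552, 0.2851, 0.4049]
eef_rot: [0.614, 1.482, -0.613]
contact_force: [-0.1, 0.6, 0.6]
opening: 0.0856
```

step_arm(moves=[{"delta_pos": [0,0,-0.03]},{"delta_pos": [0,0,-0.05]},{"delta_pos": [0,0,-0.05]},{"delta_pos": [0,0,-0.05]},{"delta_pos": [0,0,-0.05]}])

```text
validation failed for argument at $.mo...
```

Run:
```python
from h import *
np.set_printoptions(precision=4,suppress=True)
s=ctrl.get_state();print(s['ee_pos'],s['joints'])
d=snap('wrist','w1.png');print(d['fx'],d['cx'],d['cy'],d['mount'])
f=d['frame'].copy()
for q in['shaker_center','spoon_rest']:
    for r in ctrl.spot_in('wrist',q)[:3]: b=r['bbox'];print(q,b,r['score'])
for z in(0,.08):
    for a in np.linspace(0,6.28,40):
        u=proj(d,[.484+.029*np.cos(a),.247+.029*np.sin(a),z]);cv2.circle(f,(int(u[0]),int(u[1])),1,(255,0,255),-1)
for z,r in((.028,.08),(.006,.059)):
    for a in np.linspace(0,6.28,60):
        u=proj(d,[.568+r*np.cos(a),-.033+r*np.sin(a),z]);cv2.circle(f,(int(u[0]),int(u[1])),1,(255,0,255),-1)
cv2.imwrite('pics/w1o.png',f[:,:,::-1])
```

```text
[0.4552 0.2851 0.4049] [ 0.4961 -0.0786  1.4007  0.      1.8187 -0.2895]
325.19226210127806 278.7317997342099 209.62209073519662 [[-0.0005 -0.2848  0.9586  0.0313]
 [ 1.     -0.0003  0.0004 -0.0007]
 [ 0.0002  0.9586  0.2848 -0.0716]
 [ 0.      0.      0.      1.    ]]
shaker_center [246.9, 197.6, 59.7, 70.2] 0.62
spoon_rest [243.7, 196.6, 60.8, 69.2] 0.69
spoon_rest [179.3, 336.9, 37.7, 29.2] 0.64
```

View pics/w1o.png

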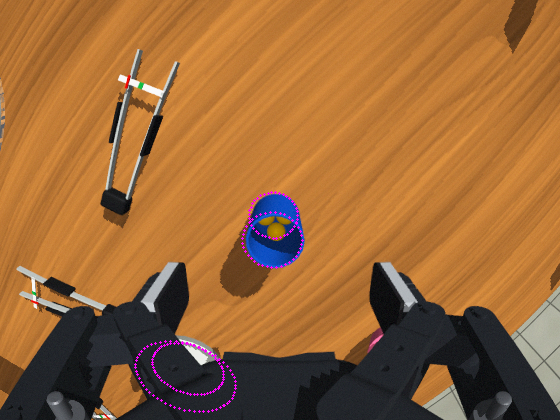

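step_arm(moves=[{"delta_pos": [0.0,0.0,0],"turn": 0},{"delta_pos": [0.015,-0.02,0],"turn": 0},{"delta_pos": [0.029,-0.038,0],"turn": 0},{"delta_pos": [0.029,-0.038,-0.03],"turn": 0},{"delta_pos": [0.029,-0.038,-0.06],"turn": 0}])

```text
time: 2.7
ee_pos: [0.4827, 0.2503, 0.3444]
eef_rot: [0.612, 1.482, -0.611]
contact_force: [0.3, -0.0, 0.1]
opening: 0.0854
```

Run:
```python
from h import *
np.set_printoptions(precision=4,suppress=True)
s=ctrl.get_state();print(s['ee_pos'],s['joints'],R.from_rotvec(s['eef_rot']).as_matrix()[:,1])
d=snap('wrist','w2.png');f=d['frame'].copy();f[:]=f
for r in ctrl.spot_in('wrist','shaker_center')[:3]: print(r)
for z in(0,.08):
    for a in np.linspace(0,6.28,40):
        u=proj(d,[.484+.029*np.cos(a),.247+.029*np.sin(a),z]);cv2.circle(f,(int(u[0]),int(u[1])),1,(255,0,255),-1)
cv2.imwrite('pics/w2o.png',f[:,:,::-1])
```

```text
[0.4827 0.2503 0.3444] [ 0.4157 -0.0646  1.4942  0.0004  1.7108 -0.3727] [0.7049 0.7093 0.0013]
{'bbox': [241.4, 168.5, 76.4, 82.2], 'score': 0.58}
```

View pics/w2o.png

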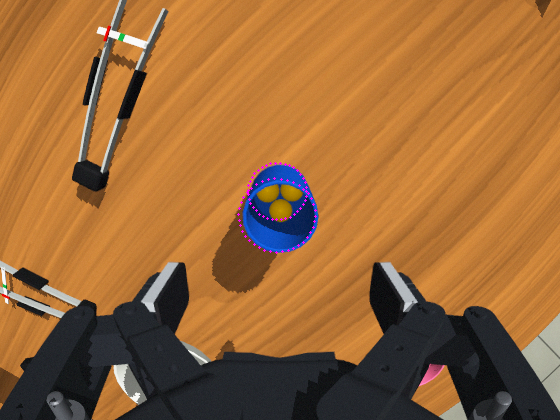

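step_arm(moves=[{"delta_pos": [0.001,-0.003,-0.04],"turn": 0},{"delta_pos": [0.001,-0.003,-0.08],"turn": 0},{"delta_pos": [0.001,-0.003,-0.115],"turn": 0},{"delta_pos": [0.001,-0.003,-0.131],"turn": 0},{"delta_pos": [0.001,-0.003,-0.131],"turn": 0}])

```text
time: 3.42
ee_pos: [0.4841, 0.2465, 0.2137]
eef_rot: [0.612, 1.483, -0.613]
contact_force: [-0.7, -0.2, 0.1]
opening: 0.0853
```

step_arm(moves=[{"delta_pos": [0,0,0],"turn": 0},{"delta_pos": [0,0,0],"turn": 0},{"delta_pos": [0,0,0],"turn": 0},{"delta_pos": [0,0,0],"turn": 0},{"delta_pos": [0,0,0],"turn": 0}], claw=64)

```text
time: 4.05
ee_pos: [0.4852, 0.2462, 0.2165]
eef_rot: [0.616, 1.479, -0.61]
contact_force: [-0.2, 0.8, 5.9]
opening: 0.0568
```

Run:
```python
from h import *
s=ctrl.get_state();print(s)
d=snap('wrist','w3.png')
```

```text
{'time': 4.05, 'joints': array([ 4.06953636e-01, -1.48671422e-02,  1.67430783e+00,  2.12397238e-04,
        1.47732385e+00, -3.79077214e-01]), 'joint_vel': array([ 0.00067339,  0.00048633,  0.00099547, -0.00081495, -0.00144293,
        0.00125713]), 'joint_torque': array([-2.54198788e-01, -3.65841544e+01, -3.70097208e+01, -1.40948407e-01,
        1.59372023e-02,  2.10607999e-03]), 'ee_pos': array([0.48517942, 0.24618141, 0.21649817]), 'eef_rot': array([ 0.61608286,  1.47907831, -0.61029618]), 'contact_force': array([-0.19666468,  0.79968501,  5.91051136]), 'moment': array([0.03626175, 0.10557893, 0.07464497]), 'opening': 0.056817539451600486}
```

View pics/w3.png

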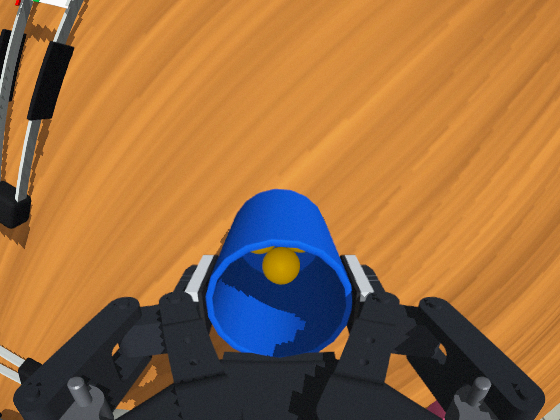

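Run:
```python
from h import *
from scipy.optimize import least_squares
np.set_printoptions(precision=4,suppress=True)
for n in('top','scene'):
    d=snap(n);im=cv2.imread(f'pics/{n}0.png');h=cv2.cvtColor(im,cv2.COLOR_BGR2HSV)
    m=((h[...,1]<70)&(h[...,2]>90)).astype(np.uint8)
    k,l,st,c=cv2.connectedComponentsWithStats(m)
    u=proj(d,[.567,-.034,.02]);i=l[int(u[1]),int(u[0])]
    ct=max(cv2.findContours((l==i).astype(np.uint8),0,cv2.CHAIN_APPROX_NONE)[0],key=len)[:,0]
    p=np.array([onz(d,a,b,.028)[:2] for a,b in ct])
    r=least_squares(lambda q:np.hypot(*(p-q[:2]).T)-q[2],[.567,-.034,.08],loss='soft_l1',f_scale=.002)
    e=np.hypot(*(p-r.x[:2]).T)-r.x[2]
    print(n,st[i],r.x,np.median(abs(e)),len(p))
```

```text
top [ 272  156   72   80 4019] [ 0.5632 -0.0311  0.0798] 0.0010048436212397316 215
scene [ 222  189   77   59 3244] [ 0.5593 -0.0309  0.0801] 0.001397785254421538 203
```

step_arm(moves=[{"delta_pos": [0,0,0.03],"turn": 0},{"delta_pos": [0,0,0.06],"turn": 0},{"delta_pos": [0,-0.04,0.06],"turn": 0},{"delta_pos": [0,-0.09,0.06],"turn": 0},{"delta_pos": [0,-0.14,0.06],"turn": 0}])

```text
time: 4.82
ee_pos: [0.4842, 0.1046, 0.2743]
eef_rot: [0.613, 1.482, -0.612]
contact_force: [1.3, 0.2, -1.2]
opening: 0.0568
```

step_arm(moves=[{"delta_pos": [-0.006,-0.024,-0.015],"turn": 0},{"delta_pos": [-0.012,-0.048,-0.035],"turn": 0},{"delta_pos": [-0.012,-0.048,-0.054],"turn": 0},{"delta_pos": [-0.012,-0.048,-0.054],"turn": 0},{"delta_pos": [-0.012,-0.048,-0.054],"turn": 0}])

```text
time: 5.45
ee_pos: [0.4727, 0.0586, 0.2204]
eef_rot: [0.613, 1.482, -0.612]
contact_force: [0.3, -0.2, -0.3]
opening: 0.0569
```

step_arm(moves=[{"delta_pos": [0.0113,-0.0113,0],"turn": 0},{"delta_pos": [0.0198,-0.0198,0.006],"turn": 0},{"delta_pos": [0.0293,-0.0293,0.0087],"turn": 0},{"delta_pos": [0.0389,-0.0389,0.008],"turn": 0},{"delta_pos": [0.0389,-0.0389,0.008],"turn": 0}])

```text
time: 6.08
ee_pos: [0.5122, 0.0201, 0.2284]
eef_rot: [0.617, 1.485, -0.609]
contact_force: [-3.3, 9.5, 2.0]
opening: 0.0556
```

Run:
```python
from h import *
s=ctrl.get_state();print(s['ee_pos'],s['contact_force'],s['opening'])
d=snap('scene','s2.png')
cv2.imwrite('pics/s2c.png',cv2.resize(d['frame'][90:330,150:470],None,fx=2,fy=2)[:,:,::-1])
```

```text
[0.51215793 0.02010225 0.22840471] [-3.29716865  9.52443421  1.99738942] 0.05563355896761278
```

View pics/s2c.png

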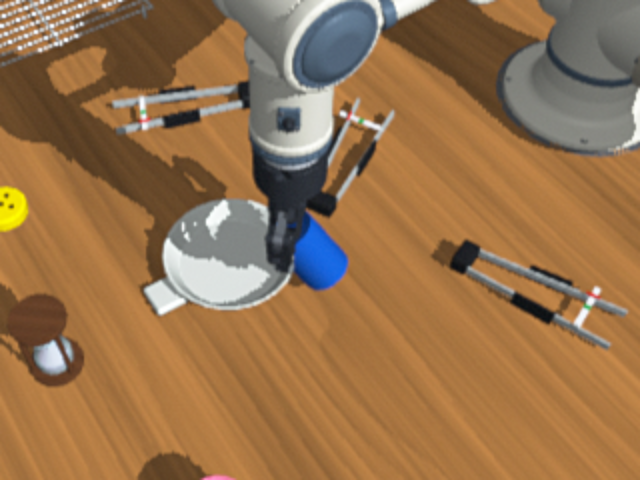

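step_arm(moves=[{"delta_pos": [0.009,-0.009,-0.0043],"turn": 0},{"delta_pos": [0.017,-0.017,-0.0118],"turn": 0},{"delta_pos": [0.023,-0.023,-0.0219],"turn": 0},{"delta_pos": [0.0264,-0.0264,-0.0298],"turn": 0},{"delta_pos": [0.0283,-0.0283,-0.0366],"turn": 0}])

```text
time: 6.75
ee_pos: [0.5417, -0.0097, 0.1945]
eef_rot: [0.615, 1.477, -0.611]
contact_force: [-2.8, 1.7, 9.7]
opening: 0.0556
```

step_arm(moves=[{"delta_pos": [0,0,0],"turn": 0},{"delta_pos": [0,0,0],"turn": 0},{"delta_pos": [0,0,0],"turn": 0},{"delta_pos": [0,0,0],"turn": 0},{"delta_pos": [0,0,0],"turn": 0}])

```text
time: 7.38
ee_pos: [0.5415, -0.0098, 0.1944]
eef_rot: [0.615, 1.477, -0.611]
contact_force: [0.9, 1.3, 8.1]
opening: 0.0554
```

Run:
```python
from h import *
s=ctrl.get_state();print(s['ee_pos'],s['contact_force'],s['opening'])
d=snap('scene','s3.png');w=snap('wrist','w4.png')
print(ctrl.spot_in('scene','ball0_center'))
a=cv2.resize(d['frame'][150:300,180:380],(560,420),interpolation=cv2.INTER_CUBIC)
cv2.imwrite('pics/s3c.png',cv2.resize(np.hstack([a,w['frame']]),(800,300))[:,:,::-1])
```

```text
[ 0.54154667 -0.00980302  0.19435633] [0.868142   1.31056633 8.07807411] 0.0554367000090419
[{'bbox': [208.1, 130.3, 47.8, 26.9], 'score': 0.25}]
```

View pics/s3c.png

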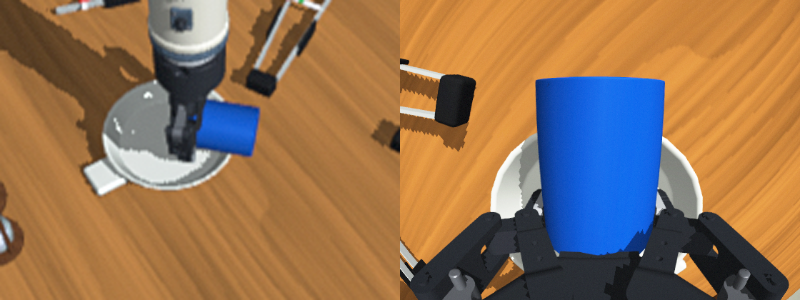

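step_arm(moves=[{"delta_pos": [0.001,-0.001,-0.004],"turn": 0},{"delta_pos": [0.002,-0.002,-0.008],"turn": 0},{"delta_pos": [0.003,-0.003,-0.01],"turn": 0},{"delta_pos": [0.003,-0.003,-0.01],"turn": 0},{"delta_pos": [0.003,-0.003,-0.01],"turn": 0}])

```text
time: 8.15
ee_pos: [0.5445, -0.0125, 0.1846]
eef_rot: [0.615, 1.477, -0.611]
contact_force: [-1.5, 1.8, 9.1]
opening: 0.0558
```

Run:
```python
from h import *
s=ctrl.get_state();print(s['ee_pos'],s['contact_force'],s['opening'])
np.set_printoptions(precision=4,suppress=True)
T=np.linalg.inv
w=snap('wrist','w5.png');d=snap('scene','s4.png');t=snap('top','t4.png')
for n,q in(('scene',d),('top',t)):
    h=cv2.cvtColor(q['frame'],cv2.COLOR_RGB2HSV);m=(abs(h[...,0].astype(int)-24)<7)&(h[...,1]>200)&(h[...,2]>120)
    u=proj(q,[.5615,-.031,.01]);print(n,u,m[int(u[1])-40:int(u[1])+40,int(u[0])-40:int(u[0])+40].sum())
# shaker tilt fit from wrist: overlay base circle for several thetas
C=np.array([.5615,-.031,0]);D=np.array([.7071,-.7071,0]);J=np.array([.7071,.7071,0]);Z=np.array([0,0,1.])
e=s['ee_pos'];G=np.array([e[0],e[1],e[2]-.1505])
f=w['frame'].copy()
for th,col in((90,(255,255,255)),(100,(255,0,0)),(110,(0,255,0)),(120,(255,255,0))):
    a=np.radians(th);u=np.sin(a)*D+np.cos(a)*Z;n=-np.cos(a)*D+np.sin(a)*Z
    for p in np.linspace(0,2*np.pi,80):
        q=proj(w,G-u*.066+.029*(np.cos(p)*J+np.sin(p)*n));cv2.circle(f,(int(q[0]),int(q[1])),1,col,-1)
a=cv2.resize(t['frame'][140:260,240:400],(560,420),interpolation=cv2.INTER_CUBIC)
cv2.imwrite('pics/s4c.png',cv2.resize(np.hstack([a,f]),(800,300))[:,:,::-1])
```

```text
[ 0.54450162 -0.01254353  0.18456075] [-1.5000826   1.81759513  9.10630746] 0.05578613778535211
scene (np.float64(263.3121005872828), np.float64(220.2206124592875)) 0
top (np.float64(307.34566814454126), np.float64(201.27120188139966)) 0
```

View pics/s4c.png

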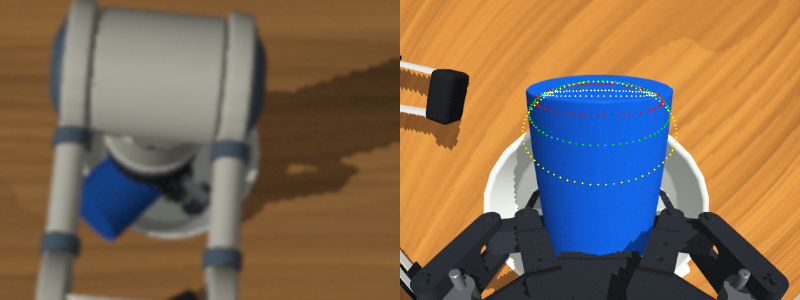

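step_arm(moves=[{"delta_pos": [0,0,0],"turn": 0},{"delta_pos": [0,0,0],"turn": 0},{"delta_pos": [0,0,0],"turn": 0},{"delta_pos": [0,0,0],"turn": 0},{"delta_pos": [0,0,0],"turn": 0}], claw=78)

```text
time: 8.93
ee_pos: [0.5426, -0.0124, 0.1809]
eef_rot: [0.613, 1.483, -0.614]
contact_force: [0.7, -0.1, -0.5]
opening: 0.0664
```

Run:
```python
from h import *
s=ctrl.get_state();print(s['ee_pos'],s['contact_force'],s['opening'])
w=snap('wrist','w6.png');d=snap('scene','s5.png')
C=np.array([.5615,-.031,0]);D=np.array([.7071,-.7071,0]);J=np.array([.7071,.7071,0]);Z=np.array([0,0,1.])
f=w['frame'].copy();P=C-.08*D+.028*Z
for th,col in((100,(255,0,0)),(110,(0,255,0))):
    a=np.radians(th);u=np.sin(a)*D+np.cos(a)*Z;n=-np.cos(a)*D+np.sin(a)*Z
    for p in np.linspace(0,2*np.pi,80):
        q=proj(w,P-.023*u+.029*n+.029*(np.cos(p)*J+np.sin(p)*n));cv2.circle(f,(int(q[0]),int(q[1])),1,col,-1)
a=cv2.resize(d['frame'][150:300,180:380],(560,420),interpolation=cv2.INTER_CUBIC)
cv2.imwrite('pics/s5c.png',cv2.resize(np.hstack([a,f]),(800,300))[:,:,::-1])
```

```text
[ 0.54257964 -0.01237435  0.18090773] [ 0.71231255 -0.10021772 -0.48586096] 0.06638542472785237
```

View pics/s5c.png

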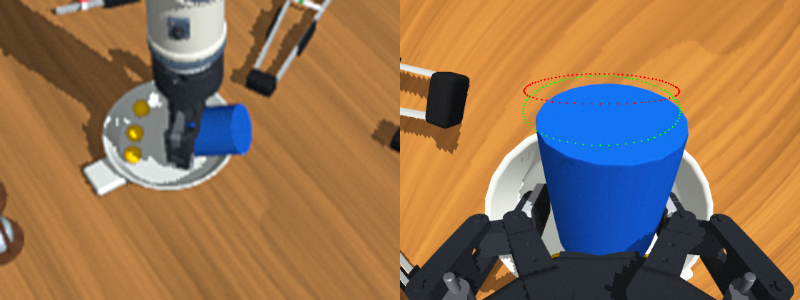

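step_arm(moves=[{"delta_pos": [-0.004,0.004,0.005],"turn": 0},{"delta_pos": [-0.0075,0.0075,0.0095],"turn": 0},{"delta_pos": [-0.0075,0.0075,0.0095],"turn": 0},{"delta_pos": [-0.0075,0.0075,0.0095],"turn": 0},{"delta_pos": [-0.0075,0.0075,0.0095],"turn": 0}])

```text
time: 9.65
ee_pos: [0.5351, -0.0049, 0.1905]
eef_rot: [0.613, 1.482, -0.614]
contact_force: [-0.2, 1.2, -1.0]
opening: 0.0667
```

step_arm(moves=[{"delta_pos": [0,0,0],"turn": 0},{"delta_pos": [0,0,0],"turn": 0},{"delta_pos": [0,0,0],"turn": 0},{"delta_pos": [0,0,0],"turn": 0},{"delta_pos": [0,0,0],"turn": 0}], claw=64)

```text
time: 10.28
ee_pos: [0.5352, -0.0049, 0.1907]
eef_rot: [0.613, 1.482, -0.613]
contact_force: [-0.5, -0.1, 1.2]
opening: 0.0555
```

step_arm(moves=[{"delta_pos": [0,0,0.02],"turn": 0},{"delta_pos": [0,0,0.05],"turn": 0},{"delta_pos": [-0.012,0.012,0.07],"turn": 0},{"delta_pos": [-0.0245,0.0245,0.07],"turn": 0},{"delta_pos": [-0.0245,0.0245,0.07],"turn": 0}])

```text
time: 10.9
ee_pos: [0.5098, 0.0205, 0.2602]
eef_rot: [0.612, 1.483, -0.612]
contact_force: [-0.7, -0.9, -1.5]
opening: 0.0559
```

```bash
cat >> h.py <<'E'
from scipy.optimize import least_squares
C=np.array([.5615,-.031,0]);D=np.array([.7071,-.7071,0]);J=np.array([.7071,.7071,0]);Z=np.array([0,0,1.])
def cyl(th,cen):
    a=np.radians(th);u=np.sin(a)*D+np.cos(a)*Z;n=-np.cos(a)*D+np.sin(a)*Z;p=np.linspace(0,2*np.pi,60)
    return np.concatenate([cen+s*u+.029*(np.cos(p)[:,None]*J+np.sin(p)[:,None]*n) for s in(-.04,.04)])
def blue(d):
    h=cv2.cvtColor(d['frame'],cv2.COLOR_RGB2HSV);m=((abs(h[...,0].astype(int)-113)<14)&(h[...,1]>150)&(h[...,2]>40)).astype(np.uint8)
    k,l,st,c=cv2.connectedComponentsWithStats(m);return (l==1+np.argmax(st[1:,4])).astype(np.uint8)
def fitcyl(ims,guess,free=None):
    """tilt, t, z, lateral of the shaker: silhouettes against blue masks, brute-force IoU (blue must lie inside the hull)"""
    from scipy.optimize import minimize
    Ms=[(d,blue(d)) for d in ims]
    def f(q):
        o=0
        for d,m in Ms:
            pts=np.array([proj(d,x) for x in cyl(q[0],C+q[1]/1e3*D+q[2]/1e3*Z+q[3]/1e3*J)],np.float32)
            hm=cv2.fillConvexPoly(np.zeros_like(m),cv2.convexHull(np.round(pts).astype(np.int32)),1)
            o+=(3*((m==1)&(hm==0)).sum()+((m==0)&(hm==1)).sum())/m.sum()
        return o
    best=min((minimize(f,g,method='Nelder-Mead',options=dict(initial_simplex=[g]+[np.add(g,e) for e in([12,0,0,0],[0,8,0,0],[0,0,8,0],[0,0,0,5])])) for g in guess),key=lambda r:r.fun)
    return best.x,best.fun
def tz(s):
    e=s['ee_pos']-C;return e@D*1e3,e[2]*1e3-150.5,e@J*1e3
E
python3 - <<'E'
from h import *
np.set_printoptions(precision=2,suppress=True)
s=ctrl.get_state();print(tz(s),s['contact_force'],s['opening'])
g=tz(s)
print(fitcyl([snap('wrist','w7.png'),snap('scene','s7.png')],[[116,g[0]-25,g[1]+10,0],[105,g[0]-25,g[1],0]]))
d=snap('top');print([np.round(r['bbox']) for r in ctrl.spot_in('top','ball0_center')])
E
```

```text
(np.float64(-72.983883448354), np.float64(109.69685023311325), np.float64(-0.14118005971392225)) [-0.75 -0.86 -1.51] 0.05592832573289485
(array([113.06, -85.96, 117.36,  -0.77]), np.float64(1.260228942146778))
[array([326., 190.,   5.,  11.])]
```

step_arm(moves=[{"delta_pos": [-0.0035,0.0035,-0.02],"turn": 0},{"delta_pos": [-0.0035,0.0035,-0.04],"turn": 0},{"delta_pos": [-0.0035,0.0035,-0.048],"turn": 0},{"delta_pos": [-0.0035,0.0035,-0.048],"turn": 0},{"delta_pos": [-0.0035,0.0035,-0.048],"turn": 0}])

```text
time: 11.72
ee_pos: [0.5074, 0.0231, 0.2131]
eef_rot: [0.614, 1.482, -0.613]
contact_force: [0.4, 0.1, 0.1]
opening: 0.0556
```

step_arm(moves=[{"delta_pos": [0,0,0],"turn": 0},{"delta_pos": [0,0,0],"turn": 0},{"delta_pos": [0,0,0],"turn": 0},{"delta_pos": [0,0,0],"turn": 0},{"delta_pos": [0,0,0],"turn": 0}], claw=68)

```text
time: 12.35
ee_pos: [0.5071, 0.0232, 0.2126]
eef_rot: [0.613, 1.482, -0.613]
contact_force: [-0.2, -0.2, -0.3]
opening: 0.0582
```

step_arm(moves=[{"delta_pos": [0,0,0],"turn": 0},{"delta_pos": [0,0,0],"turn": 0},{"delta_pos": [0,0,0],"turn": 0},{"delta_pos": [0,0,0],"turn": 0},{"delta_pos": [0,0,0],"turn": 0}], claw=72)

```text
time: 12.98
ee_pos: [0.5071, 0.0231, 0.2126]
eef_rot: [0.613, 1.482, -0.613]
contact_force: [-1.1, -0.3, 0.1]
opening: 0.0614
```

Run:
```python
from h import *
np.set_printoptions(precision=2,suppress=True)
s=ctrl.get_state();print(tz(s),s['contact_force'],s['opening'])
g=tz(s)
w=snap('wrist','w8.png');d=snap('scene','s8.png')
x,c=fitcyl([w,d],[[116,g[0]-25,g[1]+10,0],[66,g[0]-35,g[1]-10,0],[90,g[0]-25,g[1],0],[80,g[0]-25,30,0]]);print(x,c)
f=w['frame'].copy()
for p in cyl(x[0],C+x[1]/1e3*D+x[2]/1e3*Z+x[3]/1e3*J):
    q=proj(w,p);cv2.circle(f,(int(q[0]),int(q[1])),1,(255,0,255),-1)
a=cv2.resize(d['frame'][150:300,180:380],(560,420),interpolation=cv2.INTER_CUBIC)
cv2.imwrite('pics/s8c.png',cv2.resize(np.hstack([a,f]),(800,300))[:,:,::-1])
```

```text
(np.float64(-76.72795506025271), np.float64(62.06413444996363), np.float64(-0.18427679706508163)) [-1.15 -0.32  0.14] 0.06135726522664221
[ 182.08 -159.29   38.55   -1.88] 0.21782811329652954
```

View pics/s8c.png

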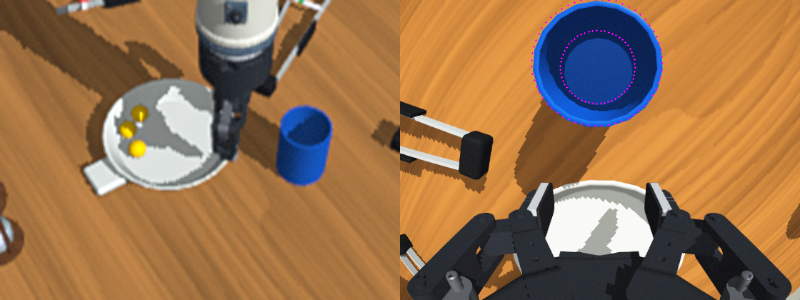

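step_arm(moves=[{"delta_pos": [0,0,0.05],"turn": 0},{"delta_pos": [0,-0.02,0.1],"turn": 5},{"delta_pos": [-0.01,-0.06,0.13],"turn": 10},{"delta_pos": [-0.02,-0.11,0.14],"turn": 18},{"delta_pos": [-0.02,-0.15,0.14],"turn": 23}], claw=100)

```text
time: 13.7
ee_pos: [0.4866, -0.1284, 0.3546]
eef_rot: [0.298, 1.547, -0.299]
contact_force: [-0.2, 0.6, -0.4]
opening: 0.0854
```

step_arm(moves=[{"delta_pos": [-0.005,-0.04,0],"turn": 5},{"delta_pos": [-0.01,-0.08,0],"turn": 10},{"delta_pos": [-0.017,-0.12,0],"turn": 12},{"delta_pos": [-0.017,-0.15,0],"turn": 12},{"delta_pos": [-0.017,-0.15,0],"turn": 12}])

```text
time: 14.32
ee_pos: [0.4697, -0.2786, 0.3521]
eef_rot: [0.139, 1.567, -0.139]
contact_force: [0.3, 1.1, -0.2]
opening: 0.0852
```

Run:
```python
from h import *
np.set_printoptions(precision=4,suppress=True)
s=ctrl.get_state();print(s['ee_pos'],s['joints'],np.degrees(np.arctan2(*R.from_rotvec(s['eef_rot']).as_matrix()[[1,0],1])))
w=snap('wrist','w9.png')
b=onz(w,280,200,0)[:2];print('see',b)
for q in['tweezers_grip','moving_grip','mark','tip_fixed']:
    for r in ctrl.spot_in('wrist',q)[:3]: print(q,np.round(r['bbox']),round(r['score'],2))
```

```text
[ 0.4697 -0.2786  0.3521] [-0.5975 -0.0579  1.4742 -0.0003  1.7261 -1.9916] 79.87358146445004
see [ 0.4822 -0.2804]
tweezers_grip [381.   0. 126. 127.] 0.71
tweezers_grip [237.  93.  78. 195.] 0.64
tweezers_grip [482. 256.  18.  17.] 0.53
moving_grip [284. 125.  26. 164.] 0.65
moving_grip [381.   0.  95. 113.] 0.56
mark [235.  94.  82. 193.] 0.97
mark [383.   0. 123. 130.] 0.97
mark [555.  27.   1.  12.] 0.39
tip_fixed [382.   0. 126. 128.] 0.96
tip_fixed [238.  93.  80. 191.] 0.9
tip_fixed [555.  26.   5.  16.] 0.56
```

View pics/w9.png

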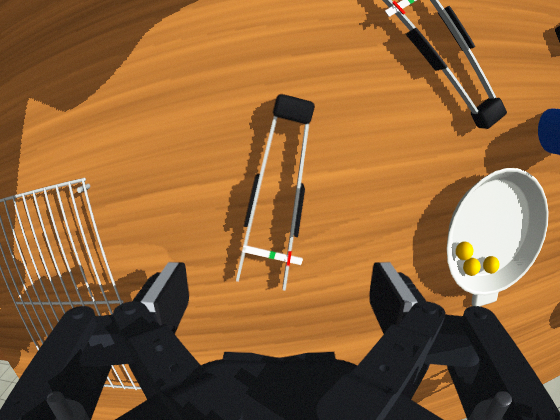

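Run:
```python
from h import *
np.set_printoptions(precision=4,suppress=True)
w=snap('wrist')
f=w['frame']
def warp(z,x0=.36,y0=-.36,n=(500,400),r=.0005): # rows:x from x0 up, cols:y
    mp=np.array([[proj(w,[x0+i*r,y0+j*r,z]) for j in range(n[1])] for i in range(n[0])],np.float32)
    return cv2.remap(f,mp[...,0],mp[...,1],cv2.INTER_LINEAR)
def comps(m,r0,z,minA=60):
    k,l,st,c=cv2.connectedComponentsWithStats(m.astype(np.uint8))
    for i in range(1,k):
        if st[i,4]>=minA:
            p=np.argwhere(l==i)*.0005+[.36,-.36]
            rc=cv2.minAreaRect((p*1000).astype(np.float32));print(r0,z,st[i,4],np.array(rc[0]),np.array(rc[1]),round(rc[2],1))
g=warp(.024).astype(int)
comps((g.max(2)<75)&(g.max(2)-g.min(2)<22),'black',.024,150)
h=cv2.cvtColor(g.astype(np.uint8),cv2.COLOR_RGB2HSV).astype(int)
comps((abs(h[...,0]-60)<25)&(h[...,1]>80),'green',.024,20)
comps(((h[...,0]<5)|(h[...,0]>174))&(h[...,1]>150)&(h[...,2]>90),'red',.024,20)
for n,u in(('tf',(238,280)),('tm',(285,290)),('bow',(295,109))): print(n,onz(w,*u,.018)[:2])
```

```text
black 0.024 2772 [ 394.3362 -252.7155] [34.5336 21.009 ] 66.8
black 0.024 634 [ 471.7583 -306.4814] [ 3.2775 52.3424] 65.9
black 0.024 789 [ 489.3049 -263.5721] [ 4.117 52.235] 72.8
black 0.024 4263 [ 585.25 -180.5 ] [36.  48.5] 90.0
green 0.024 201 [ 530.2501 -297.2501] [5.5902 9.1679] 63.4
red 0.024 177 [ 536.8488 -281.5184] [ 3.24 15.8 ] 73.7
tf [ 0.5575 -0.3361]
tm [ 0.5779 -0.2888]
bow [ 0.3955 -0.2486]
```

step_arm(moves=[{"delta_pos": [0.0115,-0.007,-0.03],"turn": -7},{"delta_pos": [0.0115,-0.007,-0.07],"turn": -14},{"delta_pos": [0.0115,-0.007,-0.1],"turn": -14},{"delta_pos": [0.0115,-0.007,-0.1],"turn": -14},{"delta_pos": [0.0115,-0.007,-0.1],"turn": -14}])

```text
time: 15.25
ee_pos: [0.482, -0.2836, 0.2543]
eef_rot: [0.327, 1.544, -0.328]
contact_force: [0.5, -0.2, 0.9]
opening: 0.0855
```

```bash
cat > tw.py <<'E'
from h import *
np.set_printoptions(precision=4,suppress=True)
def look(z,ctr,name=None):
    s=ctrl.get_state();w=snap('wrist',name);f=w['frame']
    M=R.from_rotvec(s['eef_rot']).as_matrix();print(s['time'],s['ee_pos'],np.degrees(np.arctan2(M[1,1],M[0,1])),s['contact_force'],s['opening'])
    x0,y0=ctr[0]-.11,ctr[1]-.11
    mp=np.array([[proj(w,[x0+i*.0005,y0+j*.0005,z]) for j in range(440)] for i in range(440)],np.float32)
    g=cv2.remap(f,mp[...,0],mp[...,1],cv2.INTER_LINEAR).astype(int);h=cv2.cvtColor(g.astype(np.uint8),cv2.COLOR_RGB2HSV).astype(int)
    for n,m,A in(('black',(g.max(2)<75)&(g.max(2)-g.min(2)<22),150),('green',(abs(h[...,0]-60)<25)&(h[...,1]>80),20),('red',((h[...,0]<5)|(h[...,0]>174))&(h[...,1]>150)&(h[...,2]>90),20)):
        k,l,st,c=cv2.connectedComponentsWithStats(m.astype(np.uint8))
        for i in range(1,k):
            if st[i,4]>=A:
                rc=cv2.minAreaRect((1000*(np.argwhere(l==i)*.0005+[x0,y0])).astype(np.float32));print(n,st[i,4],np.array(rc[0]),np.array(rc[1]),round(rc[2],1))
    return w,g
E
python3 -c "
from tw import *
look(.024,(.48,-.285))"
```

```text
15.25 [ 0.482  -0.2836  0.2543] 66.08248494557506 [ 0.49   -0.1783  0.8563] 0.08548719720416523
black 2889 [ 395.116  -252.8016] [34.471  22.1853] 66.0
black 797 [ 471.2216 -305.8699] [ 4.1052 53.4143] 65.8
black 815 [ 488.8341 -263.2284] [ 4.1509 53.3368] 72.8
black 3637 [ 500.1162 -378.7609] [23.4747 61.2277] 39.6
black 272 [ 481.7 -387.4] [ 4.4721 19.2302] 26.6
black 5067 [ 561.5  -223.25] [46.5 56. ] 90.0
black 5548 [ 575.75 -350.  ] [90.  27.5] 90.0
green 207 [ 529.3233 -296.7457] [5.7118 9.0601] 66.8
red 180 [ 536.3436 -281.2778] [ 2.9652 16.3351] 73.5
```

step_arm(moves=[{"delta_pos": [-0.0015,-0.0013,-0.03],"turn": 0},{"delta_pos": [-0.0015,-0.0013,-0.06],"turn": 0},{"delta_pos": [-0.0015,-0.0013,-0.078],"turn": 0},{"delta_pos": [-0.0015,-0.0013,-0.078],"turn": 0},{"delta_pos": [-0.0015,-0.0013,-0.078],"turn": 0}])

```text
time: 15.92
ee_pos: [0.4807, -0.2855, 0.1763]
eef_rot: [0.327, 1.543, -0.329]
contact_force: [0.9, -0.3, 0.6]
opening: 0.0854
```

step_arm(moves=[{"delta_pos": [0,0,0],"turn": 0},{"delta_pos": [0,0,0],"turn": 0},{"delta_pos": [0,0,0],"turn": 0},{"delta_pos": [0,0,0],"turn": 0},{"delta_pos": [0,0,0],"turn": 0}], claw=56)

```text
time: 16.55
ee_pos: [0.4805, -0.2854, 0.176]
eef_rot: [0.327, 1.544, -0.329]
contact_force: [-0.7, 0.2, 5.8]
opening: 0.0475
```

```bash
python3 -c "
from tw import *
look(.024,(.5,-.285),'w11.png')"
```

```text
16.55 [ 0.4805 -0.2854  0.176 ] 66.04067226747614 [-0.6935  0.2112  5.8426] 0.047521015712120016
black 2190 [ 400.25 -252.5 ] [20.5 36. ] 0.0
black 89038 [ 527.25 -285.25] [219.5 164.5] 90.0
```

step_arm(moves=[{"delta_pos": [0,0,0],"turn": 0},{"delta_pos": [0,0,0],"turn": 0},{"delta_pos": [0,0,0],"turn": 0},{"delta_pos": [0,0,0],"turn": 0},{"delta_pos": [0,0,0.02],"turn": 0}], claw=100)

```text
time: 17.23
ee_pos: [0.4795, -0.2847, 0.1932]
eef_rot: [0.329, 1.55, -0.327]
contact_force: [-0.4, 0.6, 0.3]
opening: 0.0856
```

step_arm(moves=[{"delta_pos": [0,0,0.05],"turn": 0},{"delta_pos": [0,0,0.08],"turn": -10},{"delta_pos": [0,0,0.08],"turn": -20},{"delta_pos": [0,0,0.08],"turn": -30},{"delta_pos": [0,0,0.08],"turn": -40}])

```text
time: 17.85
ee_pos: [0.4802, -0.2852, 0.2765]
eef_rot: [0.872, 1.387, -0.872]
contact_force: [-0.7, -0.2, 0.1]
opening: 0.0855
```

step_arm(moves=[{"delta_pos": [0,0,0],"turn": -10},{"delta_pos": [0,0,0],"turn": -20},{"delta_pos": [0,0,0],"turn": -30},{"delta_pos": [0,0,0],"turn": -40},{"delta_pos": [0,0,0],"turn": -50}])

```text
time: 18.48
ee_pos: [0.4802, -0.2852, 0.2765]
eef_rot: [1.514, 0.976, -1.513]
contact_force: [0.3, 0.3, -0.3]
opening: 0.0855
```

step_arm(moves=[{"delta_pos": [0,0,0],"turn": -10},{"delta_pos": [0,0,0],"turn": -20},{"delta_pos": [0,0,0],"turn": -30},{"delta_pos": [0,0,0],"turn": -40},{"delta_pos": [0,0,0],"turn": -50}])

```text
time: 19.1
ee_pos: [0.4802, -0.2852, 0.2764]
eef_rot: [2.076, 0.285, -2.073]
contact_force: [0.1, 0.4, 0.8]
opening: 0.0856
```

step_arm(moves=[{"delta_pos": [0,0,0],"turn": -10},{"delta_pos": [0,0,0],"turn": -20},{"delta_pos": [0,0,0],"turn": -30},{"delta_pos": [0,0,0],"turn": -40},{"delta_pos": [0,0,0],"turn": -40}])

```text
time: 19.73
ee_pos: [0.4802, -0.2852, 0.2761]
eef_rot: [-1.994, 0.422, 1.99]
contact_force: [-0.1, 0.3, 0.8]
opening: 0.0853
```

```bash
python3 -c "
from tw import *
look(.024,(.48,-.285),'w12.png')"
```

```text
19.725 [ 0.4802 -0.2852  0.2761] -113.86862774446007 [-0.1127  0.341   0.7512] 0.08526157682536901
black 640 [ 384.8941 -361.1519] [32.7765  5.9688] 16.9
black 3543 [ 393.3699 -338.5181] [48.0646 26.9457] 2.7
black 1834 [ 378.  -198.5] [46. 16.] 90.0
black 4046 [ 401.3596 -256.4589] [34.387  32.0697] 65.6
black 2688 [ 458.5576 -184.3769] [21.537  51.1087] 65.0
black 808 [ 474.9326 -309.8956] [ 4.2046 52.6572] 65.1
black 813 [ 493.3941 -267.3009] [ 4.249  51.8329] 72.2
green 180 [ 531.9182 -301.1078] [5.6462 8.2067] 66.8
red 177 [ 538.0679 -285.0346] [ 3.0364 15.3577] 72.5
```

step_arm(moves=[{"delta_pos": [0.002,-0.002,-0.03],"turn": 0},{"delta_pos": [0.002,-0.002,-0.06],"turn": 0},{"delta_pos": [0.002,-0.002,-0.09],"turn": 0},{"delta_pos": [0.002,-0.002,-0.1],"turn": 0},{"delta_pos": [0.002,-0.002,-0.1],"turn": 0}])

```text
time: 20.4
ee_pos: [0.4821, -0.2871, 0.1746]
eef_rot: [-1.991, 0.421, 1.992]
contact_force: [-0.8, -0.2, 0.5]
opening: 0.0855
```

step_arm(moves=[{"delta_pos": [0,0,0],"turn": 0},{"delta_pos": [0,0,0],"turn": 0},{"delta_pos": [0,0,0],"turn": 0},{"delta_pos": [0,0,0],"turn": 0},{"delta_pos": [0,0,0],"turn": 0}], claw=56)

```text
time: 21.02
ee_pos: [0.4826, -0.2876, 0.1766]
eef_rot: [-1.995, 0.424, 1.988]
contact_force: [-0.6, 0.8, 6.5]
opening: 0.0475
```

step_arm(moves=[{"delta_pos": [0,0,0],"turn": 0},{"delta_pos": [0,0,0],"turn": 0},{"delta_pos": [0,0,0],"turn": 0},{"delta_pos": [0,0,0],"turn": 0},{"delta_pos": [0,0,0],"turn": 0}], claw=47)

```text
time: 21.65
ee_pos: [0.4828, -0.288, 0.1775]
eef_rot: [-1.996, 0.425, 1.988]
contact_force: [-1.8, -1.1, 9.7]
opening: 0.0404
```

```bash
python3 -c "
from tw import *
look(.024,(.5,-.285),'w13.png')"
```

```text
21.65 [ 0.4828 -0.288   0.1775] -113.94763284328052 [-1.7686 -1.1076  9.6508] 0.04040096694589257
black 62774 [ 454.  -278.5] [206. 128.] 90.0
black 7895 [ 591.5 -349.5] [91. 36.] 90.0
black 1011 [ 597.  -184.5] [18. 25.] 90.0
green 64 [ 533.5389 -298.4095] [2.0352 7.6158] 66.8
red 169 [ 534.1984 -295.8707] [ 2.8887 15.4942] 66.8
```

step_arm(moves=[{"delta_pos": [0,0,0.01],"turn": 0},{"delta_pos": [0,0,0.03],"turn": 0},{"delta_pos": [0,0,0.055],"turn": 0},{"delta_pos": [0,0,0.08],"turn": 0},{"delta_pos": [0,0,0.09],"turn": 0}])

```text
time: 22.32
ee_pos: [0.4824, -0.2873, 0.2675]
eef_rot: [-1.995, 0.424, 1.988]
contact_force: [0.6, 0.1, -0.5]
opening: 0.04
```

```bash
python3 -c "
from tw import *
look(.112,(.5,-.285),'w14.png')"
```

```text
22.325 [ 0.4824 -0.2873  0.2675] -113.95582076201566 [ 0.5898  0.1301 -0.4616] 0.0400255686112538
black 62148 [ 453.5  -277.75] [204.5 127. ] 90.0
black 7930 [ 591.25 -349.25] [91.5 36.5] 90.0
black 695 [ 599.   -182.75] [14.5 21. ] 90.0
green 62 [ 532.9144 -297.1883] [2.069 7.614] 65.6
red 175 [ 533.4666 -294.7359] [ 2.8862 15.8861] 67.2
```

step_arm(moves=[{"delta_pos": [0,0.015,0],"turn": 0},{"delta_pos": [0,0.05,0],"turn": 0},{"delta_pos": [0,0.09,0],"turn": 0},{"delta_pos": [0,0.13,0],"turn": 0},{"delta_pos": [0,0.16,0],"turn": 0}])

```text
time: 23.0
ee_pos: [0.4814, -0.1247, 0.2629]
eef_rot: [-1.988, 0.42, 1.994]
contact_force: [-0.7, -0.5, -0.8]
opening: 0.04
```

step_arm(moves=[{"delta_pos": [-0.001,0.03,0],"turn": 0},{"delta_pos": [-0.003,0.07,-0.001],"turn": 0},{"delta_pos": [-0.003,0.105,-0.002],"turn": 0},{"delta_pos": [-0.003,0.125,-0.002],"turn": 0},{"delta_pos": [-0.003,0.133,-0.002],"turn": 0}])

```text
time: 23.62
ee_pos: [0.4784, 0.0075, 0.2612]
eef_rot: [-1.99, 0.421, 1.995]
contact_force: [-0.7, 0.6, -0.9]
opening: 0.0402
```

step_arm(moves=[{"delta_pos": [0,0,0],"turn": 0},{"delta_pos": [0,0,0],"turn": 0},{"delta_pos": [0,0,0],"turn": 0},{"delta_pos": [0,0,0],"turn": 0},{"delta_pos": [0,0,0],"turn": 0}])

```text
time: 24.25
ee_pos: [0.4791, 0.0056, 0.2626]
eef_rot: [-1.991, 0.423, 1.99]
contact_force: [-0.1, 0.5, -1.3]
opening: 0.0403
```

Run:
```python
from tw import *
w,g=look(.112,(.5,.01),'w15.png')
d=snap('scene','s15.png')
q=proj(w,[.5615,-.031,.1]);print(q)
crop=w['frame'][20:300,160:440]
a=cv2.resize(crop,(420,420),interpolation=cv2.INTER_CUBIC);b=cv2.resize(d['frame'][120:320,180:380],(380,420))
cv2.imwrite('pics/fin.png',np.hstack([a,b])[:,:,::-1])
```

```text
24.25 [0.4791 0.0056 0.2626] -113.98725912943341 [-0.1274  0.5414 -1.3419] 0.040334666798617996
black 62635 [452.25  17.  ] [205.  124.5] 90.0
black 486 [438.3461 -70.7692] [37.997   3.8829] 33.7
black 9898 [588.7499 -50.75  ] [41.5 98.5] 0.0
black 2011 [591.75 107.  ] [25.  35.5] 90.0
green 51 [406.9001 -77.55  ] [5.143  2.2361] 26.6
green 57 [529.673   -4.9195] [1.8621 7.3657] 65.6
red 64 [410.5769 -86.1154] [9.9846 1.6641] 33.7
red 165 [530.4277  -2.355 ] [ 2.9865 15.0695] 65.8
(np.float64(276.3417561393998), np.float64(73.236874289714))
```

View pics/fin.png

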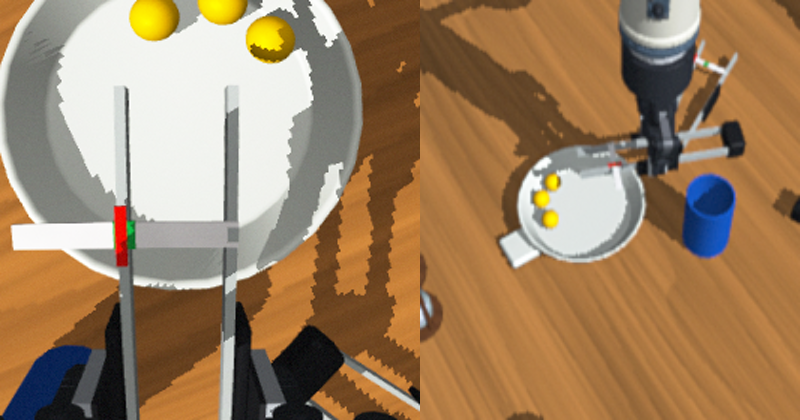

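Run:
```python
from h import *
import cv2
s=ctrl.get_state();w=snap('wrist');f=w['frame']
for v in(83,88):
    g=cv2.cvtColor(f,cv2.COLOR_RGB2GRAY)[v,225:330];print(v,g.tolist())
for z in(.095,.1,.105): print(z,[ (onz(w,310.7,82,z)-onz(w,246,82,z))[:2]], onz(w,278,78,z))
```

```text
83 [243, 242, 242, 242, 243, 243, 243, 242, 243, 242, 241, 217, 218, 217, 218, 219, 219, 217, 138, 69, 114, 239, 243, 242, 243, 242, 242, 243, 243, 242, 243, 242, 242, 244, 242, 243, 243, 242, 243, 243, 243, 243, 243, 243, 244, 242, 243, 243, 244, 243, 244, 243, 243, 243, 243, 244, 243, 243, 244, 243, 243, 242, 243, 243, 243, 243, 243, 243, 243, 243, 242, 243, 243, 243, 243, 243, 243, 243, 243, 243, 244, 243, 242, 242, 220, 159, 178, 208, 218, 219, 218, 219, 219, 218, 232, 243, 242, 243, 242, 242, 242, 242, 241, 242, 242]
88 [241, 243, 242, 242, 242, 242, 242, 242, 243, 242, 239, 224, 218, 218, 218, 217, 217, 217, 136, 75, 72, 242, 243, 242, 243, 243, 242, 243, 243, 243, 243, 243, 243, 243, 242, 242, 242, 243, 243, 242, 243, 242, 243, 244, 242, 243, 243, 242, 243, 244, 243, 244, 244, 243, 243, 243, 243, 244, 243, 243, 243, 243, 243, 244, 243, 243, 243, 243, 243, 243, 243, 243, 242, 243, 243, 243, 243, 242, 243, 242, 242, 243, 243, 243, 229, 158, 179, 211, 218, 218, 217, 218, 217, 218, 231, 242, 242, 243, 243, 242, 243, 242, 242, 243, 242]
0.095 [array([-0.01083898, -0.02434158])] [ 0.55998096 -0.030855    0.095     ]
0.1 [array([-0.01044118, -0.02344823])] [ 0.55943778 -0.03062674  0.1       ]
0.105 [array([-0.01004338, -0.02255487])] [ 0.5588946  -0.03039848  0.105     ]
```

Run:
```python
from plant import ctrl
s=ctrl.get_state();print(s['time'],s['ee_pos'],s['opening'],abs(s['joint_vel']).max());print(ctrl.job_done())
```

```text
24.4 [0.47913175 0.00579201 0.26257391] 0.04035548828035811 0.002223750226972895
the job is handed in; nothing more can be done
None
```

The job is handed in at 24.4 s, with the arm still and the tweezers held over the spoon rest.

- **Shaker:** I levered it over the dish rim, which took it only to about 100°. I then let go, and it settled at about 116°, where all three balls rolled into the spoon rest. I put it down by letting go with it tilted on the rim. It was meant to come to rest leaning there, but it dropped and ended standing upright on its own. The next pictures show it upright and empty on the counter, near-left of the dish.
- **Tweezers:** I took the set farthest to the right by its black grips. I gripped it once, then let go and took it again turned half round, so the wrist camera could see the tips. The gripper opening is steady at 40.3 mm.
- **Gap:** From the picture I measure the tips about 26–27 mm apart. They are over the middle of the spoon rest, about 10 cm up.
- **A small disagreement:** In the wrist picture the red pointer lies on the outer half of the green mark, not its middle. Read alone, that suggests a gap of about 28 mm, still inside 22–30 mm. I put it down mostly to viewing angle and left the squeeze as it was.
- **Bystanders:** I did not move the arm near the hourglass, baking cups or cap, and I made no separate final check of where they stand.

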